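Put the grease separator back into service

TASK

The strainer has been cleaned, so put the grease separator back into service with the closed fingertips: push both orange latches on the strainer box's lid fully down (either one first), then press the green-marked side of the black mains rocker fully down, then press the green start button all the way in and let it come up again. Do not press the red or the blue button, and leave the loose things lying about where they are.

Things in the scene. Friction and masses are not known exactly. Their poses are not given: they have to be found in the camera images.
- strainer: Fixed stainless strainer box with a lid, 180 by 170 mm, 110 mm high (lid's top), beside the control box (left or right of it). Origin at the centre of its underside. Its x axis points away from the robot, its y axis to the robot's left, z up, turned by up to 0.25 rad about the vertical.
- latch_left (a joint): Value of the push latch in m: 0 fully raised, grows as it is pressed straight down, 0.010 fully home (end stop). Starts between 0 and 0.003. It slides with a steady friction of about 3.5 N (no spring) and stays where it is left.
- latch_left_top (a point): Centre of the upper face of the left (box +y) push latch, an orange cap 30 mm (box x) by 40 mm (box y) on the strainer box, at box x -45 mm, y +45 mm. This point is 18 mm above the lid when raised and 8 mm above it (118 mm above the table) when home; the dark frame round it is 4 mm high.
- latch_right (a joint): Value of the push latch in m: 0 fully raised, grows as it is pressed straight down, 0.010 fully home (end stop). Starts between 0 and 0.003. It slides with a steady friction of about 3.5 N (no spring) and stays where it is left.
- latch_right_top (a point): Centre of the upper face of the right (box -y) push latch, an orange cap 30 mm (box x) by 40 mm (box y) on the strainer box, at box x -45 mm, y -45 mm. This point is 18 mm above the lid when raised and 8 mm above it (118 mm above the table) when home; the dark frame round it is 4 mm high.
- control: Fixed grey control box with a white top, 190 mm (x) by 220 mm (y), 70 mm high. Origin at the centre of its underside. Its x axis points away from the robot, its y axis to the robot's left, z up, turned by up to 0.25 rad about the vertical.
- rocker (a joint): Angle of the mains rocker in rad: 0 off (green-marked half raised), 0.4 fully on (green-marked half pressed down level). No spring: it stays where it is left; it takes about 2.5 to 6 N on the green half.
- rocker_on_face (a point): Middle of the green-marked (on) half of the rocker's upper face. The rocker is a black V-shaped paddle 34 mm (box x) by 80 mm (box y), its pivot at control box x +45 mm, y 0, 84 mm above the table; the green half lies on the box's +y side, the red-marked (off) half on the -y side. The point is 26 mm along the half from the pivot; off it is about 98 mm above the table, fully on 88 mm, when the half is level. The frame round it is at most 76 mm above the table.
- start (a joint): Value of the green start button in m: 0 up, 0.006 fully down. Spring return: moves from 1.5 N, fully down at 5 N. 
- start_top (a point): Centre of the upper face of the green start button, 30 mm across, at rest 92 mm above the table, in a dark round housing 44 mm across that is 10 mm lower. It stands at one of three places in a row 65 mm apart along the control box's y, near its front edge; the colours change places.
- stop (a joint): Value of the red stop button in m: 0 up, 0.006 fully down. Spring return: moves from 1.5 N, fully down at 5 N. 
- stop_top (a point): Centre of the upper face of the red stop button, 30 mm across, at rest 92 mm above the table, in a dark round housing 44 mm across that is 10 mm lower. It stands at one of three places in a row 65 mm apart along the control box's y, near its front edge; the colours change places.
- rinse (a joint): Value of the blue rinse button in m: 0 up, 0.006 fully down. Spring return: moves from 1.5 N, fully down at 5 N. 
- rinse_top (a point): Centre of the upper face of the blue rinse button, 30 mm across, at rest 92 mm above the table, in a dark round housing 44 mm across that is 10 mm lower. It stands at one of three places in a row 65 mm apart along the control box's y, near its front edge; the colours change places.
- seal_ring: Loose brass ring, 44 mm across, 12 mm high, lying on the strainer box lid behind the latches; origin at the centre of its underside
- tablet_pot: Loose small jar, 32 mm across, 42 mm high, standing on a rear corner of the control box; origin at the centre of its underside
- screwdriver: Loose screwdriver with a red handle lying on the table to the robot's right of the boxes, about 200 mm long; a bystander
- degreaser: Loose yellow bottle with a red cap, 68 mm across, 190 mm high, standing beyond the two boxes; origin at the centre of its underside
- beaker: Loose steel beaker, 70 mm across the rim, 85 mm high, beyond the boxes; origin at the centre of its underside
- spanner: Loose spanner lying flat on the table to the robot's left of the boxes; a bystander
- pipe_coupling: Loose white plastic pipe sleeve, 60 mm across, 50 mm high, to the robot's right of the boxes; origin at the centre of its underside

How it is judged:
By the outcome, as a careful person would: the job done as asked, in the order asked, and still so for the second after the job is handed in, with the robot touching nothing.
It also fails if it takes over 51 s, if anything falls off the work surface, if the arm or the gripper's body presses on something with over 40 N, if the wrist force passes 120 N, or if a joint passes its speed limit or range.

ROBOT

A 7-joint arm with a two-finger parallel gripper is mounted at the origin on the work surface. World frame = base frame: x ahead of the robot, y to its left, z up, the work surface at z = 0. Lengths are in mm, angles in rad, forces in N, time in s.
With the tool pointing down it reaches from about 350 to 775 mm from the base axis. Payload 3.1 kg.
Tool frame: the origin (TCP) lies at the very end of the fingers, on their centre line; the grasp point (between the pads) lies grasp_offset behind it (grasp_offset is the distance from the TCP to the grasp point, in mm); z points along the fingers, y is the direction in which the jaws open and shut (so a half turn about z gives the same grasp; the last joint's range is limited). The gripper opens to 85 mm and grips with 20 to 120 N. Pads are 22 mm wide; open, the fingers measure 114 mm over their backs; the gripper's body (76 mm by 85 mm) begins 54 mm behind the grasp point. The pads swing forward as they close: fully open they stand 13 mm farther back than shut.
Start: joints at [-1.163, 0.311, 0.014, 1.512, -0.004, 1.319, -0.027], TCP at [239.109, 495.323, 231.304] pointing down, gripper open.
Joint ranges: [-2.7, 2.7], [-0.3, 1.91], [-1.27, 1.3], [0.12, 2.57], [-1.44, 4.58], [0.2, 2.03], [-3.05, 3.05]. Speed limits (rad/s): [2.79, 2.79, 3.14, 3.14, 3.14, 3.14, 3.14].

INTERFACE

Orientations are given as a rotation vector (axis times angle).
In Python, from rig import read_state, snapshot, close_job, look_for, cut_out, grasp_offset gives the robot as it stands.
- The arm moves only by the shell command python3 -m inch 'ROWS' [FORCE]. ROWS is text: rows parted by semicolons, each of 7 numbers parted by spaces: the shift along the world's x, y, z in cm, then the turn, a rotation vector about the world's x, y, z in degrees, then the closure in counts, from 0 (fully open) to 255 (shut). In form: dx dy dz rx ry rz jaw; .... A call has 1 to 20 rows; each row is the pose to reach, as a shift and turn from the pose commanded when the call began; what a row does not reach only later rows make up. A row lasts 1/8 s, in which the tool goes at most 62.5 mm and 10.7 degrees, less where a joint would pass 70% of its speed; a pose out of reach is approached as far as the arm can. A call with a gripper value outside its range is refused whole. The fingers move at their own pace and stop on an object; FORCE is the grip in N (left out, the last holds). Time passes only in rows, so rows that repeat a pose let the fingers close. It gives the time, the measured TCP pose, the force and the opening at its end, in the units of the state.
- read_state(): the state, without advancing time (a new reading comes with each control period).
- snapshot(name): name is "side" or "top"; returns a dict with "color" (480x640x3 uint8, red, green, blue), "vertical_fov" (degrees; the focal length in pixels is half the picture's height over the tangent of half this angle, whatever the lens; pixels are square), "cx", "cy" (the principal point, pixels), "pose" (4x4, takes a point from camera to world coordinates). Camera axes: x right, y up, looking along -z (the intrinsics and any distortion apply to the point x, -y, -z); pixel columns grow to the right and rows downward; lengths in mm; the calibration is good to about 2 mm. A picture is of the moment at which its call begins. There is no depth.
- close_job(): hands the job in, once; it reports no verdict.
Trained networks look in the newest picture that a camera, given by its name, has taken for a name from the list of things; names that differ only in an ending like _2 or _b are one class to them, and where a whole thing is asked for, a point or a joint stands for the part that bears it (a point fixed in the world has none). Each returns a list of dicts, best first, with "conf" (0 to 1); they miss things now and then, are a little off and sometimes report something else, mostly with a low value. They report only what shows in the picture. A call takes as long as a camera call.
- look_for(label, camera): "position" ([column, row] in pixels, amid what is visible of it).
- cut_out(label, camera): "pixels" (480x640 bool, what is visible of it) and "position" ([column, row] in pixels, amid what is visible of it).
The state is a dict: "time_s": time; "qpos": joint angles; "qvel": joint speeds; "tau": joint torques, N m; "ee_pos": TCP position; "tool_rot": TCP orientation; "wrist_force": force on the tool from outside, world axes, zero at the start; "ft_torque": the same for the moment, N m; "grip_width": opening from 0.0 (shut) to 1.0 (fully open).
Only numpy, scipy, OpenCV 4.12 (cv2) and the standard library are available. Lean on these libraries where they do the work, as an engineer would, in place of code of your own. Each camera call takes 0.05 s, during which the arm holds its last target. There are 200 camera calls.

## Working session

There is one attempt and no reset: what is moved stays moved. The work goes in short steps, Python scripts to look and compute and a shell command to move; the robot and the scene stay as the last step left them, time stands still between calls to the robot, and variables do not carry over. Pictures are saved under pics/ and viewed, about 8 in all and at most 12, crops included, and the job is handed in when it is done.

```bash
mkdir -p pics; cat > h.py <<'E'
import numpy as np, cv2
from rig import *
def ray(s,px):
    f=240/np.tan(np.radians(s["vertical_fov"])/2)
    d=np.array([(px[0]-s["cx"])/f,-(px[1]-s["cy"])/f,-1.])
    P=np.array(s["pose"]); return P[:3,3],P[:3,:3]@d
def atz(s,px,z):
    o,d=ray(s,px); return o+d*(z-o[2])/d[2]
E
python3 - <<'E'
from h import *
print({k:v for k,v in read_state().items() if k in("time_s","ee_pos","tool_rot","wrist_force","grip_width")})
Z=dict(latch_left_top=127,latch_right_top=127,rocker_on_face=98,start_top=92,stop_top=92,rinse_top=92,seal_ring=116)
for n in("top","side"):
    s=snapshot(n); cv2.imwrite(f"pics/{n}1.png",s["color"][:,:,::-1])
    print(n,s["vertical_fov"],s["cx"],s["cy"],[k for k in s],np.round(s["pose"],3).tolist())
    for l,z in Z.items():
        for r in look_for(l,n)[:3]: print(l,round(r["conf"],2),np.round(r["position"],1),np.round(atz(s,r["position"],z),1))
E
```

```text
{'time_s': 0.0, 'ee_pos': array([238.76712339, 494.63089516, 230.18850963]), 'tool_rot': array([-0.70031442, -3.0620294 ,  0.00377353]), 'wrist_force': array([-0.35808684, -0.80326838, -0.18023045]), 'grip_width': 1.0003556771081108}
top 53.394100691560496 312.80683500474635 235.5281474227299 ['color', 'vertical_fov', 'cx', 'cy', 'pose'] [[0.015, 0.987, -0.159, 422.498], [-1.0, 0.016, 0.001, 10.077], [0.003, 0.159, 0.987, 1244.806], [0.0, 0.0, 0.0, 1.0]]
latch_left_top 0.75 [220.1 290.7] [469.3 222.8 127. ]
latch_right_top 0.62 [262.4 281.6] [492. 125. 127.]
latch_right_top 0.43 [221.8 288.2] [475.2 219.1 127. ]
rocker_on_face 0.96 [387.3 243.3] [ 591.2 -172.2   98. ]
start_top 0.56 [412.4 285.3] [ 490.8 -232.7   92. ]
rinse_top 0.6 [384.3 281.5] [ 498.9 -165.1   92. ]
seal_ring 0.69 [243.2 250.4] [566.1 174.3 116. ]
side 43.02227434766459 321.1428018910581 233.77190938913347 ['color', 'vertical_fov', 'cx', 'cy', 'pose'] [[0.776, 0.454, -0.437, 32.982], [-0.63, 0.567, -0.531, -731.402], [0.006, 0.687, 0.726, 1076.618], [0.0, 0.0, 0.0, 1.0]]
latch_left_top 0.47 [205.7 200.2] [466.3 207.3 127. ]
latch_right_top 0.63 [238.2 217.7] [492.5 114.7 127. ]
rocker_on_face 0.84 [356.3 290.9] [ 576.7 -184.9   98. ]
rocker_on_face 0.2 [392.3 308.9] [ 602.5 -263.6   98. ]
rocker_on_face 0.18 [307.1 288.1] [ 503.1 -116.6   98. ]
start_top 0.75 [342.2 334.1] [ 489.2 -243.7   92. ]
start_top 0.62 [303.4 289.4] [ 498.  -110.7   92. ]
start_top 0.31 [343.1 316.7] [ 517.1 -213.6   92. ]
stop_top 0.52 [308.  287.1] [ 509.1 -111.9   92. ]
stop_top 0.42 [373.7 212.8] [761.7 -35.6  92. ]
rinse_top 0.51 [321.  307.9] [ 496.6 -169.7   92. ]
seal_ring 0.65 [248.7 202.4] [544.  150.7 116. ]
```

View pics/top1.png

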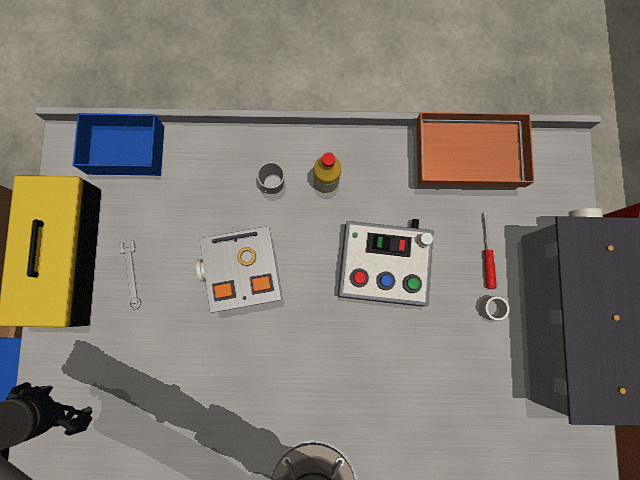

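View pics/side1.png

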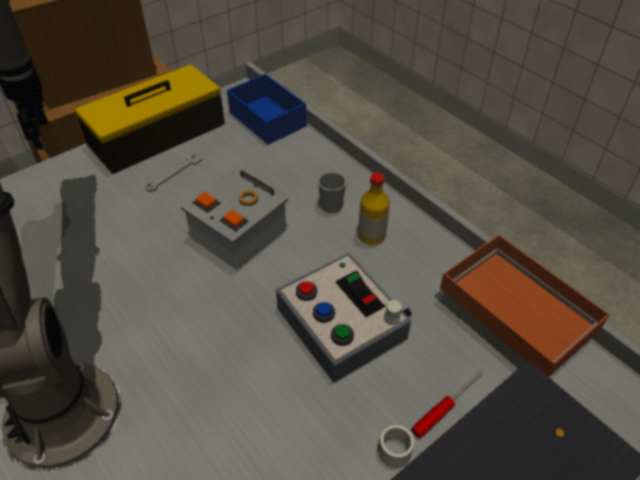

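Top view: orange latches at about (223,290) and (261,284); red, blue and green buttons at (360,277), (386,281) and (413,284); green rocker half at (379,243). The side view agrees on the layout. I'll refine these by colour centroids.

```bash
cat >> h.py <<'E'
R={"top":dict(LL=((223,290),127,'o'),LR=((261,284),127,'o'),red=((360,277),92,'r'),blue=((386,281),92,'b'),green=((413,284),92,'g'),rock=((379,243),98,'g'),rockoff=((402,245),88,'r')),
"side":dict(LL=((206,201),127,'o'),LR=((234,219),127,'o'),red=((307,289),92,'r'),blue=((324,311),92,'b'),green=((343,332),92,'g'),rock=((353,278),98,'g'),rockoff=((369,299),88,'r'))}
H=dict(o=(5,20),r=(-6,5),b=(100,125),g=(45,90))
def centroid(img,p,c,w=14):
    x,y=p; a=img[y-w:y+w+1,x-w:x+w+1]; h=cv2.cvtColor(a,cv2.COLOR_RGB2HSV).astype(int)
    hh=h[...,0]; hh=np.where(hh>170,hh-180,hh)
    m=((hh>=H[c][0])&(hh<=H[c][1])&(h[...,1]>130)&(h[...,2]>50)).astype(np.uint8)
    n,l,st,ce=cv2.connectedComponentsWithStats(m)
    k=1+np.argmax(st[1:,4]); return ce[k]+[x-w,y-w],st[k]
E
python3 - <<'E'
from h import *
S={n:snapshot(n) for n in R}; X={}
for k in R["top"]:
    rs=[];
    for n in R:
        p,z,c=R[n][k]; q,st=centroid(S[n]["color"],p,c); rs.append(ray(S[n],q)); X[n,k]=atz(S[n],q,z)
        print(k,n,np.round(q,1),st[2:],np.round(X[n,k],1))
    A=sum(np.eye(3)-np.outer(d,d)/(d@d) for o,d in rs); b=sum((np.eye(3)-np.outer(d,d)/(d@d))@o for o,d in rs)
    print("   tri",np.round(np.linalg.solve(A,b),1))
for n in R:
    g=lambda a,b:np.round(np.linalg.norm((X[n,a]-X[n,b])[:2]),1)
    print(n,g("LL","LR"),g("red","blue"),g("blue","green"))
E
```

```text
LL top [223.  290.2] [ 19  15 234] [470.7 216.  127. ]
LL side [205.5 199.9] [ 20  17 224] [466.5 208.5 127. ]
   tri [471.  217.8 117.4]
LR top [260.9 283.3] [ 19  16 228] [488.  128.4 127. ]
LR side [233.3 218. ] [ 22  17 237] [483.6 120.6 127. ]
   tri [488.5 129.5 116.9]
red top [359.4 277.1] [ 12  13 122] [ 508.6 -105.    92. ]
red side [306.  287.7] [ 15  13 160] [ 504.9 -110.6   92. ]
   tri [ 509.  -105.7   84. ]
blue top [386.1 280. ] [ 13  13 119] [ 502.6 -169.5   92. ]
blue side [323.7 308.8] [ 16  13 153] [ 499.5 -174.8   92. ]
   tri [ 503.1 -170.6   84.5]
green top [412.9 282.8] [ 12  12 109] [ 496.8 -234.1   92. ]
green side [342.2 330.8] [ 15  13 144] [ 494.1 -238.    92. ]
   tri [ 497.  -235.2   86.3]
rock top [379.5 241.6] [ 6 12 54] [ 595.  -153.2   98. ]
rock side [352.6 277.1] [12  9 72] [ 594.6 -153.    98. ]
   tri [ 594.8 -153.1   98. ]
rockoff top [401.5 244.9] [ 6 11 63] [ 589.2 -208.7   88. ]
rockoff side [368.5 298.5] [14 11 93] [ 588.7 -209.5   88. ]
   tri [ 589.4 -208.9   86.8]
top 89.3 64.7 64.9
side 89.5 64.4 63.4
```

```bash
python3 -m inch '3 -4 0 0 0 -8 255; 6 -8 0 0 0 -16 255; 9 -12 0 0 0 -24 255; 12 -16 0 0 0 -32 255; 15 -20 0 0 0 -40 255; 18 -24 0 0 0 -48 255; 21 -27 -3 0 0 -56 255; 23.1 -28.1 -6 0 0 -65 255; 23.1 -28.1 -8.1 0 0 -65 255; 23.1 -28.1 -8.1 0 0 -65 255; 23.1 -28.1 -8.1 0 0 -65 255' 60
python3 - <<'E'
from h import *
a=[]
for n,c in(("top",(223,290)),("side",(206,201))):
    i=snapshot(n)["color"]; x,y=c; a.append(cv2.resize(i[y-45:y+45,x-60:x+60,::-1],(400,300),interpolation=2))
cv2.imwrite("pics/b.png",np.hstack(a)); print(read_state()["grip_width"],read_state()["wrist_force"])
E
```

```text
time_s: 2.28
ee_pos: [470.5, 215.1, 151.2]
tool_rot: [2.235, 2.208, 0.002]
wrist_force: [0.1, 0.4, 0.8]
grip_width: -0.002
0.0010283596618380756 [-0.22406263  0.10263568  0.53399303]
```

View pics/b.png

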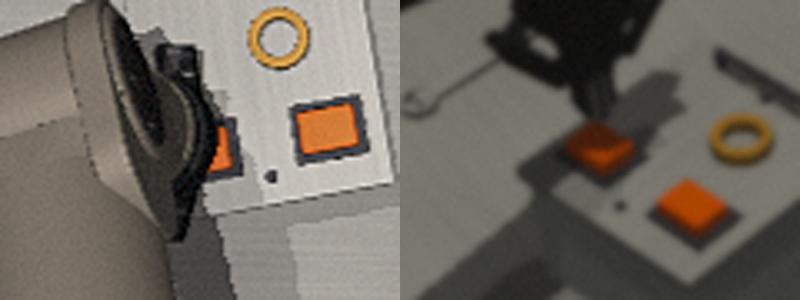

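The shut fingertips hover over the left latch; in the side crop the tip is at (597,112), just above the cap. I'll press.

```bash
python3 -m inch '0 0 -1.5 0 0 0 255; 0 0 -2 0 0 0 255; 0 0 -2.4 0 0 0 255; 0 0 -2.7 0 0 0 255; 0 0 -3 0 0 0 255; 0 0 -3.3 0 0 0 255; 0 0 -3.3 0 0 0 255'
```

```text
time_s: 3.25
ee_pos: [469.8, 214.2, 118.0]
tool_rot: [-2.236, -2.206, 0.001]
wrist_force: [-4.6, -1.5, 7.9]
grip_width: 0.002
```

```bash
python3 -m inch '0 0 -0.2 0 0 0 255; 0 0 -0.4 0 0 0 255; 0 0 -0.4 0 0 0 255'; python3 -m inch '0 0 2 0 0 0 255; 0 0 3.7 0 0 0 255; 0.9 -4.4 3.7 0 0 0 255; 1.7 -8.8 3.7 0 0 0 255; 1.7 -8.8 3.7 0 0 0 255; 1.7 -8.8 3.7 0 0 0 255'
```

```text
time_s: 3.62
ee_pos: [470.0, 214.3, 117.7]
tool_rot: [-2.235, -2.205, -0.002]
wrist_force: [-11.8, -5.5, 29.2]
grip_width: -0.0
time_s: 4.38
ee_pos: [487.5, 127.0, 150.1]
tool_rot: [-2.236, -2.206, -0.002]
wrist_force: [-0.2, 0.6, 0.3]
grip_width: -0.003
```

Left latch hit its end stop (29 N at z 117.7). Now the right one the same way.

```bash
python3 -m inch '0 0 -1.5 0 0 0 255; 0 0 -2 0 0 0 255; 0 0 -2.4 0 0 0 255; 0 0 -2.7 0 0 0 255; 0 0 -3 0 0 0 255; 0 0 -3.3 0 0 0 255; 0 0 -3.5 0 0 0 255; 0 0 -3.7 0 0 0 255; 0 0 -3.7 0 0 0 255'
```

```text
time_s: 5.5
ee_pos: [487.1, 126.8, 117.6]
tool_rot: [-2.235, -2.205, -0.003]
wrist_force: [-11.4, -0.9, 28.6]
grip_width: -0.001
```

```bash
python3 -m inch '0 0 4 0 0 0 255; 2 -5 7 0 0 -4 255; 4 -10 7 0 0 -4 255; 6 -15 7 0 0 -4 255; 8 -20 7 0 0 -4 255; 10 -25 7 0 0 -4 255; 10.8 -28.2 5 0 0 -4 255; 10.8 -28.2 1.5 0 0 -4 255; 10.8 -28.2 1.5 0 0 -4 255; 10.8 -28.2 1.5 0 0 -4 255'
python3 - <<'E'
from h import *
a=[]
for n,c in(("top",(380,250)),("side",(345,290))):
    i=snapshot(n)["color"]; x,y=c; a.append(cv2.resize(i[y-45:y+45,x-60:x+60,::-1],(400,300),interpolation=2))
cv2.imwrite("pics/c.png",np.hstack(a))
E
```

```text
time_s: 6.75
ee_pos: [596.0, -155.4, 129.1]
tool_rot: [2.31, 2.127, 0.001]
wrist_force: [-0.3, 0.9, 0.4]
grip_width: -0.001
```

View pics/c.png

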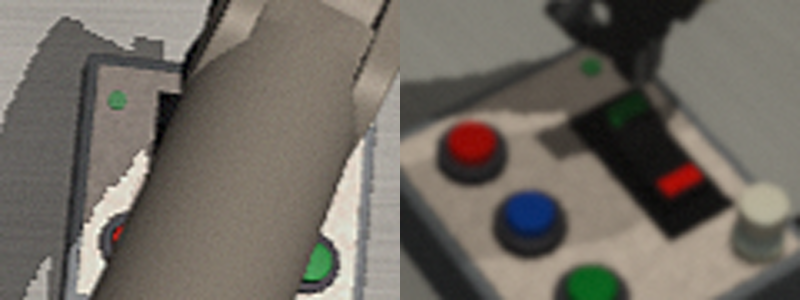

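The tip is above the green half of the rocker; in the side crop the tip is at (645,75) and the green mark at (628,107). Next I press the rocker.

```bash
python3 -m inch '0 0 -2 0 0 0 255; 0 0 -2.5 0 0 0 255; 0 0 -2.9 0 0 0 255; 0 0 -3.2 0 0 0 255; 0 0 -3.5 0 0 0 255; 0 0 -3.8 0 0 0 255; 0 0 -4.1 0 0 0 255; 0 0 -4.3 0 0 0 255; 0 0 -4.5 0 0 0 255; 0 0 -4.5 0 0 0 255'
```

```text
time_s: 8.1
ee_pos: [596.3, -154.8, 87.9]
tool_rot: [2.31, 2.128, 0.006]
wrist_force: [-5.4, 6.0, 23.6]
grip_width: 0.002
```

The rocker is at its stop, level at z 87.9 with 24 N. On to the start button.

```bash
python3 -m inch '0 0 3 0 0 0 255; 0 0 7 0 0 0 255; -3 -3 7 0 0 0 255; -6 -6 7 0 0 0 255; -9.9 -8.0 6 0 0 0 255; -9.9 -8.0 3.5 0 0 0 255; -9.9 -8.0 3.5 0 0 0 255; -9.9 -8.0 3.5 0 0 0 255'
python3 - <<'E'
from h import *
a=[]
for n,c in(("top",(390,260)),("side",(345,310))):
    i=snapshot(n)["color"]; x,y=c; a.append(cv2.resize(i[y-45:y+45,x-60:x+60,::-1],(400,300),interpolation=2))
cv2.imwrite("pics/d.png",np.hstack(a))
E
```

```text
time_s: 9.1
ee_pos: [496.5, -235.7, 118.4]
tool_rot: [2.311, 2.128, -0.001]
wrist_force: [0.5, 0.8, 0.5]
grip_width: 0.0
```

View pics/d.png

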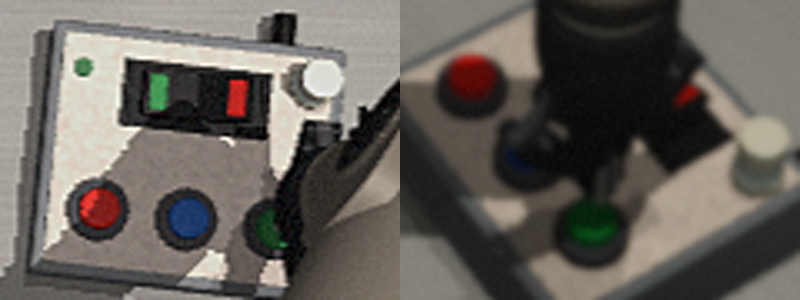

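The tip is above the green button, near (600,190) in the side crop. The rocker's green half is seen down in the top crop. Now I press and release.

```bash
python3 -m inch '0 0 -1.5 0 0 0 255; 0 0 -2.2 0 0 0 255; 0 0 -2.5 0 0 0 255; 0 0 -2.8 0 0 0 255; 0 0 -3.1 0 0 0 255; 0 0 -3.3 0 0 0 255; 0 0 -3.5 0 0 0 255; 0 0 -3.6 0 0 0 255; 0 0 -3.6 0 0 0 255; 0 0 -3.6 0 0 0 255'
```

```text
time_s: 10.45
ee_pos: [495.9, -235.5, 85.8]
tool_rot: [-2.311, -2.126, -0.003]
wrist_force: [-8.1, 5.4, 23.0]
grip_width: 0.005
```

```bash
python3 -m inch '0 0 2 0 0 0 255; 0 0 6 0 0 0 255; 0 0 10 0 0 0 255; -5 4 13 0 0 0 255; -10 8 15 0 0 0 255; -10 13 15 0 0 0 255; -10 18 15 0 0 0 255; -10 23 15 0 0 0 255; -10 23 15 0 0 0 255; -10 23 15 0 0 0 255'
python3 - <<'E'
from h import *
a=[]
s=snapshot("top"); i=s["color"]; a.append(cv2.resize(i[210:330,190:310,::-1],(400,400),interpolation=2)); a.append(cv2.resize(i[210:330,330:450,::-1],(400,400),interpolation=2))
cv2.imwrite("pics/e.png",np.hstack(a))
i=snapshot("side")["color"]; cv2.imwrite("pics/f.png",cv2.resize(i[150:390,160:480,::-1],(800,600),interpolation=2))
print(read_state()["wrist_force"])
E
```

```text
time_s: 11.7
ee_pos: [396.5, -6.5, 232.4]
tool_rot: [2.312, 2.126, 0.001]
wrist_force: [0.4, -0.9, -0.1]
grip_width: -0.002
[ 0.15635493 -0.2788935   0.4192181 ]
```

View pics/e.png

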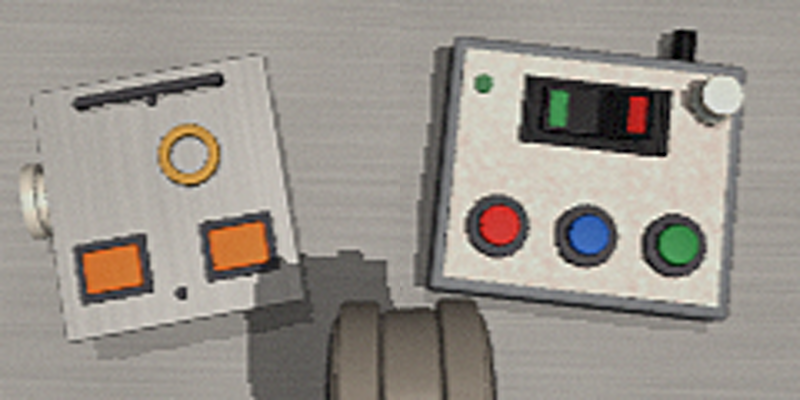

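View pics/f.png

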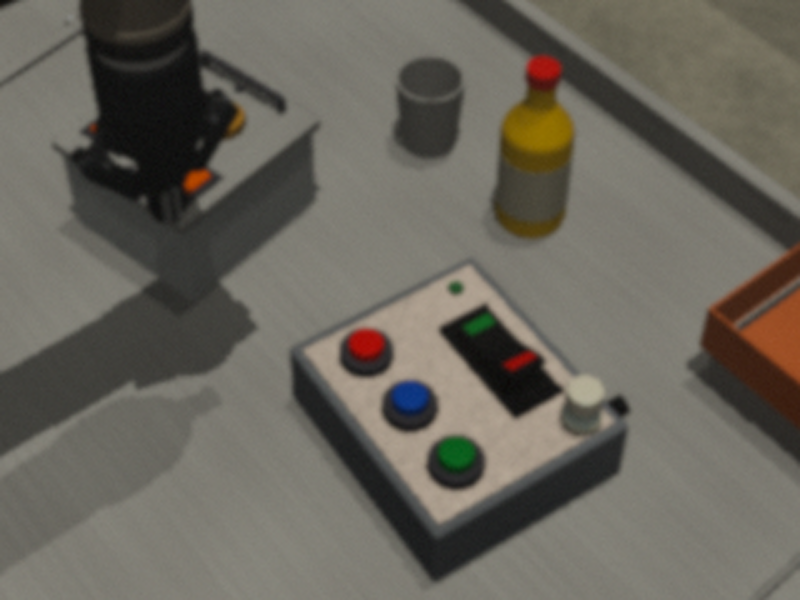

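Both latches are low in their frames. The rocker has its green half down and red half up, the start button is up, and the loose things are where they were. Handing in.

```bash
python3 -c "from rig import *; print(close_job())"
```

```text
the job is handed in; nothing more can be done
None
```

The grease separator is back in service, and I handed the job in at about 12 s of the 51 s allowed.

| Step, in order | Height at the stop | Force |
|---|---|---|
| Left latch | 117.7 mm (home is 118) | 29 N |
| Right latch | 117.6 mm | 29 N |
| Rocker, green half | 87.9 mm (fully on is 88) | 24 N |
| Start button, then released | 85.8 mm (fully down is 86) | 23 N |

- **Last pictures:** both latches are low in their frames, the rocker's green half is down, and the start button is up again.
- **Left alone:** I did not press the red or blue button, and the ring, pot, bottle and beaker look unmoved. The screwdriver, spanner and pipe sleeve were outside the closing crops, so I did not check those again.
- **Robot:** it stands clear, with no force on the wrist.
- **Disagreement:** the two cameras differed by about 4–9 mm on the positions of the latches and buttons. I used mainly the top camera. The heights reached and close views before the left latch, rocker and start button agreed with it.

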